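# Click the sensor cartridge into its spring-ball holder

## Robot

A 7-joint arm with a two-finger parallel gripper is mounted at the origin on the work surface. World frame = base frame: x ahead of the robot, y to its left, z up, the work surface at z = 0. Lengths are in mm, angles in degrees, forces in N, time in s.
With the tool pointing down it reaches from about 400 to 850 mm from the base axis. Payload 4.5 kg.
Tool frame: the origin (TCP) lies at the very end of the fingers, on their centre line; the grasp point (between the pads) lies 19 mm behind it; z points along the fingers, x is the direction in which the jaws open and shut, and the axes are right-handed (so a half turn about z gives the same grasp; the last joint's range is limited). The gripper opens to 85 mm and grips with 20 to 120 N. Pads are 22 mm wide; open, the fingers measure 114 mm over their backs; the gripper's body (76 mm by 85 mm) begins 54 mm behind the grasp point. The pads swing forward as they close: fully open they stand 13 mm farther back than shut.
Start: joints at [1.937, 39.483, -11.15, 89.685, 9.013, 51.709, -12.324], TCP at [625.023, 0.026, 231.317] pointing down, gripper open.
Joint ranges: [-172.22, 172.22], [-26.19, 119.32], [-84.43, 86.54], [7.71, 146.69], [-57.33, 237.33], [2.42, 119.75], [-152.13, 152.13]. Speed limits (degrees/s): [147.25, 147.25, 180, 180, 180, 180, 180].

## Interface

Orientations are given as [roll, pitch, yaw] about the fixed x, y, z axes, in that order (R = Rz(yaw) Ry(pitch) Rx(roll)).
In Python, from plant import get_state, camera, camera_model, hand_in gives the robot as it stands. The module is installed in compiled form; this text tells all that it offers.
- The arm moves only by the tool carry_out, never from a script. Its argument "targets" is a list of rows, each a list of 6 numbers: the shift along the tool's x, y, z in cm, then the turn, a rotation vector about the tool's x, y, z in degrees. In form: [[x, y, z, rx, ry, rz], ...]. A call has 1 to 10 rows; each row is the pose to reach, as a shift and turn from the pose measured when the call began, along the tool's axes at that moment; what a row does not reach only later rows make up. A row lasts 1/12 s, in which the tool goes at most 41.7 mm and 7.16 degrees, less where a joint would pass 70% of its speed; a pose out of reach is approached as far as the arm can. A call with a gripper value outside its range is refused whole. "fingers" is the finger opening in cm, from 0 to 8.54, set as the call begins (left out, the last holds). The fingers move at their own pace and stop on an object; the grip force is fixed at half the most. Time passes only in rows, so rows that repeat a pose let the fingers close. It gives the time, the measured TCP pose, the force and the opening at its end, in the units of the state.
- get_state(): the state, without advancing time (a new reading comes with each control period).
- camera(name): name is "scene" or "side" or "wrist"; returns (picture, depth): 420x560x3 uint8, red, green, blue; 420x560 float32, mm along the optical axis (not along the pixel's ray), 0 where there is no reading.
- camera_model(name): a dict with "fx", "fy", "cx", "cy" (pixels), "k1" (the pictures are not rectified: a ray, as slopes to the right and down, at radius r is drawn at 1 + k1 r^2 times it, then the intrinsics apply), "R" (3x3) and "t" (3): a world point X has camera coordinates R X + t. Camera axes: x right, y down, z forward; pixel columns grow to the right and rows downward; lengths in mm; the calibration is good to about 2 mm. A picture is of the moment at which its call begins: read the wrist's pose just before it. camera_model takes no time and is no camera call; for the wrist camera it gives the pose at the moment of the call.
- hand_in(): hands the job in, once; it reports no verdict.
The state is a dict: "t": time; "joints": joint angles; "dq": joint speeds; "tau": joint torques, N m; "position": TCP position; "orientation": TCP orientation; "contact_force": force on the tool from outside, world axes, zero at the start; "moment": the same for the moment, N m; "grip_width": finger opening in mm.
Only numpy, scipy, OpenCV 4.12 (cv2) and the standard library are available. Lean on these libraries where they do the work, as an engineer would, in place of code of your own. Each camera call takes 0.05 s, during which the arm holds its last target.

## Task

Pick up the notched rectangular cartridge that stands on the bench and push it upright, foot first, down into the slotted holder block until the holder's spring ball clicks into the cartridge's notch and holds it, then let go. Feel your way down and stop at the click: how deep it sits is not known beforehand, and the cartridge must never bear on the holder with more than about 25 N in all. Leave the other things on the bench where they are.

Things in the scene. Friction and masses are not known exactly. Their poses are not given: they have to be found in the camera images.
- cartridge: Loose aluminium bar standing upright, 150 g: 40 (own x) x 24 (own y) x 122 mm tall. Origin: centre of its underside, z up. Lowest 9 mm taper (underside 31 x 20). Both narrow faces have a cross notch 3.5 mm deep, middle 34 mm above the underside, 8 mm high, steep flanks. Half turn about z: same part. Grip it over the 24 mm width, on its upper 35 mm, to keep the fingers clear of the holder.
- holder: Fixed: slotted aluminium block 74 (own x) x 60 (own y) mm on a round foot plate of 130 mm diameter, 10 mm thick; the block's rim is 86 mm above the origin. Origin: centre of the plate's underside, under the middle of the slot; z up. The cartridge enters with its x along the holder's x, either way round. Inside: a rigid seat, and a 7 mm spring ball in the -x wall (brass plug outside) centred 34 mm above the seat.
- mouth (a point): Middle of the slot's mouth, level with the block's rim. Slot 41.8 (holder x) x 26.4 (holder y) mm, 3 mm chamfer round the mouth. Seat and ball are set together to a hidden height, not measured, different each time: home, the cartridge's underside is 44 to 70 mm below this point (52 to 78 mm of it stand out). The foot meets the ball some 36 mm above home.
- ball (a joint): Spring ball, m: 0 = out in the slot (slot empty, or ball in the notch); 0.0018 or more (0.0028 when centred) = pushed back by the cartridge's plain side. Pushes with 3 N at 0, 5 N at 0.0035. Pushing the cartridge over it takes about 2 to 10 N downwards, which falls away as the ball drops into the notch; at once after that the underside meets the seat.
- sleeve: Bystander, loose: round aluminium sleeve standing upright, 40 mm diameter to 60 mm, then a 30 mm neck, 85 mm tall. Origin: centre of its underside, z up.
- wide_block: Bystander, loose: low wide aluminium block, 60 x 40 x 48 mm tall, no notches, dark bore on top. Origin: centre of its underside, z up.
- flange: Bystander, loose: flat steel ring, 84 mm outer and 48 mm inner diameter, 14 mm thick, lying on the bench. Origin: centre of its underside.
- spanner: Bystander, loose: a spanner lying on the bench along its own x.
- bottle: Bystander, loose: small capped bottle, 44 mm diameter, 105 mm tall. Origin: centre of its underside.
- bushing: Bystander, loose: brass bushing, 44 mm flange at the bottom, 28 mm body, 34 mm tall. Origin: centre of its underside.
There are look-alikes about, which are no part of the job. What is shaped like the holder but purple is not meant.

How it is judged (in metres and radians):
On the way:
1. the cartridge's foot is in the mouth of the holder (z of cartridge in the frame of holder below 0.08 m and horizontal distance between cartridge and holder below 0.005 m and angle between cartridge's own z axis and vertical below 0.12 rad), for 0.02 s.
At the end, for the whole second after the job is handed in: The cartridge stands upright (within 4 degrees) in the holder's slot, within 4 mm of the slot's middle, its underside more than 43 mm below the rim (less than 43 mm above the holder's origin), the spring ball dropped into its notch (ball joint under 1.2 mm), at rest and released (z of cartridge in the frame of holder below 0.0428 m and horizontal distance between cartridge and holder below 0.004 m and angle between cartridge's own z axis and vertical below 0.07 rad and value of joint ball below 0.0012 m and linear speed of cartridge below 0.02 m/s); the robot touches nothing.
It fails at once if the cartridge bears on the holder (seat, ball or walls) with more than 25 N in all (side and end contacts added up) (contact force between cartridge and holder above 25 N).
It fails at once if a bystander (sleeve, wide block, ring, spanner, bottle or bushing) is moved by more than 20 mm (distance of any of sleeve, wide_block, flange, spanner, bottle, bushing from where it was at the start of the episode above 0.02 m).
It also fails if it takes over 72 s, if anything falls off the work surface, if the arm or the gripper's body presses on something with over 40 N, if the wrist force passes 120 N, or if a joint passes its speed limit or range.

## Working session

There is one attempt and no reset: what is moved stays moved. The work goes in short steps, Python scripts to look and compute and a tool call to move; the robot and the scene stay as the last step left them, time stands still between calls to the robot, and variables do not carry over. Pictures are saved under pics/ and viewed, and the job is handed in when it is done.

Besides the shell and the picture viewer there is one more tool, called after ">>>" as name([rows], argument=value, ...), one row to a line, values as JSON. carry_out: Moves the arm, as the interface text tells. Its arguments: {"type":"object","properties":{"targets":{"type":"array","items":{"type":"array","items":{"type":"number"}}},"fingers":{"type":"number"}},"required":["targets"]}

```bash
mkdir -p pics; ls; cat > h.py <<'E'
import numpy as np, cv2, json
from plant import get_state, camera, camera_model, hand_in
def snap(name, tag):
    m=camera_model(name); p,d=camera(name)
    np.savez(f'pics/{tag}.npz',p=p,d=d,R=m['R'],t=m['t'],K=[m['fx'],m['fy'],m['cx'],m['cy'],m['k1']])
    cv2.imwrite(f'pics/{tag}.png',p[:,:,::-1]); return load(tag)
def load(tag):
    return dict(np.load(f'pics/{tag}.npz'))
def rays(s,uv):
    fx,fy,cx,cy,k1=s['K']; uv=np.atleast_2d(np.array(uv,float))
    K=np.array([[fx,0,cx],[0,fy,cy],[0,0,1]])
    n=cv2.undistortPoints(uv.reshape(-1,1,2),K,np.array([k1,0,0,0.]),).reshape(-1,2)
    return np.c_[n,np.ones(len(n))]
def onplane(s,uv,z):
    r=rays(s,uv)@s['R']; c=-s['R'].T@s['t']
    return c+r*((z-c[2])/r[:,2])[:,None]
def bydepth(s,uv):
    uv=np.atleast_2d(uv); r=rays(s,uv); d=s['d'][uv[:,1].astype(int),uv[:,0].astype(int)]
    return (r*d[:,None]-s['t'])@s['R']
def cloud(s):
    h,w=s['d'].shape; vv,uu=np.mgrid[:h,:w]; uv=np.c_[uu.ravel(),vv.ravel()]
    P=bydepth(s,uv).reshape(h,w,3); P[s['d']==0]=np.nan; return P
def proj(s,X):
    fx,fy,cx,cy,k1=s['K']; c=np.atleast_2d(X)@s['R'].T+s['t']; n=c[:,:2]/c[:,2:]
    n=n*(1+k1*(n**2).sum(1))[:,None]; return n*[fx,fy]+[cx,cy]
E
python3 - <<'E'
from h import *
for n in('scene','side','wrist'): snap(n,n+'0'); 
print(get_state())
for n in('scene','side','wrist'): m=camera_model(n);print(n,m['fx'],m['k1'],-np.array(m['R']).T@m['t'])
E
```

```text
pics
{'t': 0.15, 'joints': array([  1.93543353,  39.52162378, -11.14694378,  89.73067039,
         9.01184856,  51.70926918, -12.32382679]), 'dq': array([-0.01567716, -0.26788899,  0.04412498, -0.11510511, -0.08563963,
        0.0474152 , -0.05044463]), 'tau': array([-6.29315091e-04, -5.39936972e+01, -1.26815826e+00, -1.58719003e+01,
        9.24438267e-03,  6.49630194e-03,  1.79077297e-06]), 'position': array([ 6.24510284e+02, -7.30630635e-03,  2.30676926e+02]), 'orientation': array([1.79995548e+02, 7.96997210e-02, 5.88979368e-03]), 'contact_force': array([ 0.68319406, -0.53794163,  0.30939897]), 'moment': array([-0.00693176,  0.00944995, -0.02385488]), 'grip_width': 85.5795022220319}
scene 439.92797966583214 -0.11403070338745455 [1282.37178604  -33.65978475  783.35532452]
side 434.2491686768272 -0.07600102768912624 [  90.64176041 -808.6303922   750.55418305]
wrist 364.5119805783852 -0.09675054806709603 [624.47640715  85.80839039 373.37232007]
```

View pics/scene0.png

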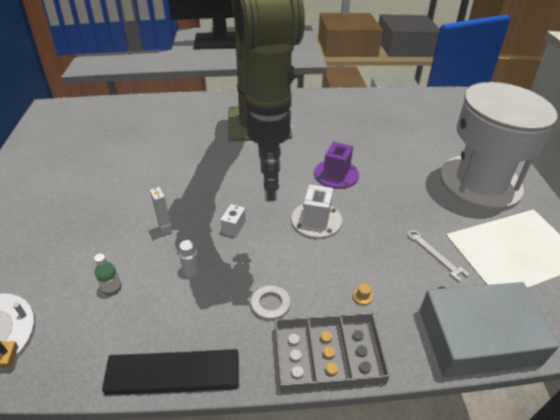

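View pics/side0.png

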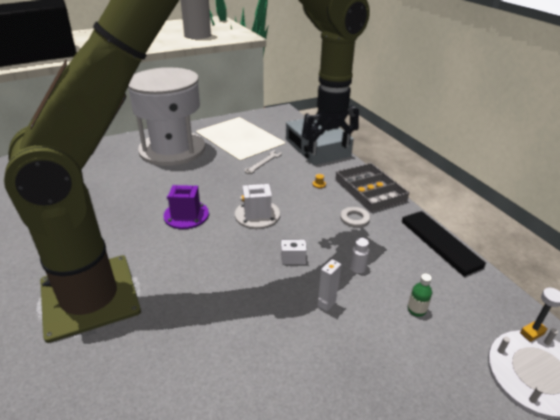

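View pics/wrist0.png

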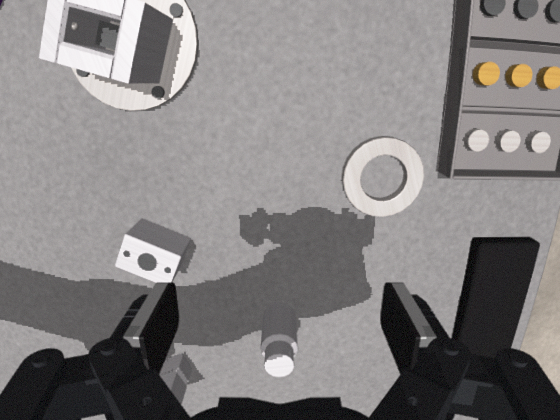

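The scene picture shows the cartridge at about (160,212), the grey holder at (317,210) and the purple decoy at (338,165). The sleeve is at (188,258) and the wide block at (233,221). In the wrist view, the slot is at about (92,33) and the cartridge is mostly hidden. Next I measure with depth.

```bash
python3 - <<'E'
from h import *
for tag,boxes in (('scene0',{'cart':(140,175,185,245),'hold':(285,180,350,240)}),('side0',{'cart':(310,250,350,320),'hold':(230,180,285,230)}),('wrist0',{'hold':(30,0,200,115)})):
    s=load(tag); P=cloud(s)
    for n,(u0,v0,u1,v1) in boxes.items():
        zt=122 if n=='cart' else 86
        Q=P[v0:v1,u0:u1]; m=np.abs(Q[...,2]-zt)<5
        q=Q[m]; 
        if len(q)<4: print(tag,n,len(q),np.nanmax(Q[...,2]));continue
        vs,us=np.nonzero(m)
        r=cv2.minAreaRect(q[:,:2].astype(np.float32)); print(tag,n,len(q),np.round(q.mean(0),1),[np.round(x,1) for x in r],'px',us.mean()+u0,vs.mean()+v0)
    h=np.array([P.shape])
for t,b in(('scene0',(130,165,360,255)),('side0',(230,180,360,320))):
    s=load(t);u0,v0,u1,v1=b
    cv2.imwrite(f'pics/{t}c.png',cv2.resize(s['p'][v0:v1,u0:u1,::-1],None,fx=3.4,fy=3.4,interpolation=cv2.INTER_CUBIC))
E
```

```text
scene0 cart 138 [ 491.3 -253.5  122.4] [array([ 489.7, -254. ]), array([43. , 24.8]), np.float64(25.6)] px 156.94927536231884 193.19565217391303
scene0 hold 423 [485.  127.9  85.8] [array([482.2, 128.7]), array([60.2, 79.6]), np.float64(72.6)] px 318.5390070921986 196.32624113475177
side0 cart 169 [ 487.3 -259.1  120.6] [array([ 487.1, -258.2]), array([42.2, 24.7]), np.float64(23.9)] px 331.396449704142 266.6686390532544
side0 hold 273 [482.2 123.   84.4] [array([482. , 124.7]), array([66.8, 74.1]), np.float64(72.9)] px 257.09157509157507 190.6043956043956
wrist0 hold 5104 [484.6 123.3  85.6] [array([481.9, 127.7]), array([60.4, 76.1]), np.float64(73.7)] px 94.14380877742947 36.89537617554859
```

View pics/scene0c.png

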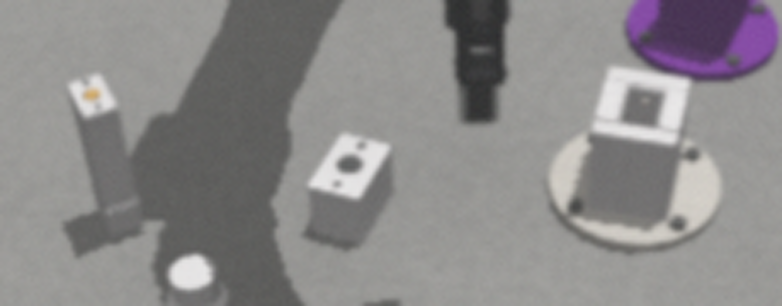

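View pics/side0c.png

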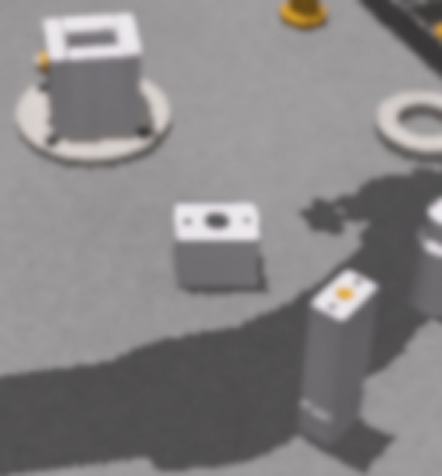

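```bash
cat >> h.py <<'E'
from scipy.spatial.transform import Rotation as Ro
def goto(xyz,yaw):
    s=get_state(); R=Ro.from_euler('xyz',s['orientation'],degrees=True); T=Ro.from_euler('xyz',[180,0,yaw],degrees=True)
    d=R.inv().apply(np.array(xyz)-s['position'])/10; r=(R.inv()*T).as_rotvec(degrees=True)
    return np.round(np.r_[d,r],2).tolist()
E
python3 - <<'E'
from h import *
s=load('wrist0'); 
for z in (231,150,86,50,0): print(z,proj(s,[[624.5,0,z]]).round(0))
P=cloud(load('scene0')); W=cloud(s)
def near(C,b,z,t=4):
    u0,v0,u1,v1=b; q=C[v0:v1,u0:u1].reshape(-1,3); q=q[np.abs(q[:,2]-z)<t]; return q.mean(0).round(0),len(q)
print('sleeve',near(P,(175,235,205,280),85),near(W,(255,340,305,385),85))
print('wide',near(P,(218,203,250,240),48),near(W,(110,215,195,285),48))
print('bottle',near(P,(90,250,125,295),105))
print('purple',near(P,(315,140,365,190),86))
m=camera_model('wrist');print(m['R'][2])
print(goto([470,-230,240],-65))
# where would cart top appear for TCP candidate poses
R0=s['R'];t0=s['t'];st=get_state();A=Ro.from_euler('xyz',[180,0,0],degrees=True).as_matrix()
c0=-R0.T@t0
for off in(0,40,80):
  for z in (230,):
    Rt=Ro.from_euler('xyz',[180,0,-65],degrees=True).as_matrix(); p=np.array([488,-256,z])+off*Rt[:,1]
    R=R0@A@Rt.T; c=p+Rt@A.T@(c0-np.array([624.5,0,230.7])); q=dict(s,R=R,t=-R@c); print(off,p.round(0),proj(q,[[488,-256,122]]).round(0), np.linalg.norm(p[:2]))
E
```

```text
231 [[280. 287.]]
150 [[280. 222.]]
86 [[280. 194.]]
50 [[280. 183.]]
0 [[280. 170.]]
sleeve (array([ 625., -180.,   85.]), 123) (array([ 623., -178.,   85.]), 595)
wide (array([494., -82.,  48.]), 300) (array([491., -80.,  48.]), 2109)
bottle (array([ 669., -354.,  105.]), 75)
purple (array([327., 197.,  86.]), 340)
[-0.00098866 -0.32946374 -0.94416771]
[-15.45, 23.0, -0.91, 0.05, 0.07, 65.01]
0 [ 488. -256.  230.] [[280. 208.]] 551.0716831774248
40 [ 452. -273.  230.] [[280. 154.]] 527.7811724517451
80 [ 415. -290.  230.] [[280.  94.]] 506.5826013485633
```

```bash
python3 -c "
from h import *
print(goto([488,-256,230],-65))"
```

```text
[-13.65, 25.6, 0.09, 0.05, 0.07, 65.01]
```

>>> carry_out([
  [-13.6,25.6,0,0,0,65],
  [-13.6,25.6,0,0,0,65],
  [-13.6,25.6,0,0,0,65],
  [-13.6,25.6,0,0,0,65],
  [-13.6,25.6,0,0,0,65],
  [-13.6,25.6,0,0,0,65],
  [-13.6,25.6,0,0,0,65],
  [-13.6,25.6,0,0,0,65],
  [-13.6,25.6,0,0,0,65],
  [-13.6,25.6,0,0,0,65],
], fingers=8.5)

```text
t: 0.98
position: [487.9, -256.7, 230.7]
orientation: [179.9, 0.0, -65.3]
contact_force: [1.5, -0.5, -0.5]
grip_width: 85.1
```

```bash
python3 - <<'E'
from h import *
s=snap('wrist','w1'); st=get_state(); print(st['t'],st['position'],st['orientation'],st['joints'],st['contact_force'])
P=cloud(s); m=(np.abs(P[...,2]-122)<4)&(np.hypot(P[...,0]-488,P[...,1]+256)<40)
m=cv2.morphologyEx(m.astype(np.uint8),cv2.MORPH_OPEN,np.ones((3,3)));n,l,sta,cen=cv2.connectedComponentsWithStats(m);print(sta,cen)
q=P[m>0]; print(q.mean(0),cv2.minAreaRect(q[:,:2].astype(np.float32)))
E
```

```text
1.0333 [ 488.4042542  -255.91052667  230.67918968] [ 1.79898795e+02  4.55366997e-02 -6.49306223e+01] [ 19.21763138  33.99339912   5.94111306 103.06733152  -4.77350136
  43.28226423 -37.29703627] [ 0.09563601 -0.25297318 -0.08502292]
[[     0      0    560    420 233463]
 [   261    178     34     53   1737]] [[279.51337471 209.543191  ]
 [277.70236039 203.69487622]]
[ 489.28510254 -253.97127397  122.14708159] ((488.4178466796875, -254.3666229248047), (40.309967041015625, 23.87192153930664), 25.225509643554688)
```

View pics/w1.png

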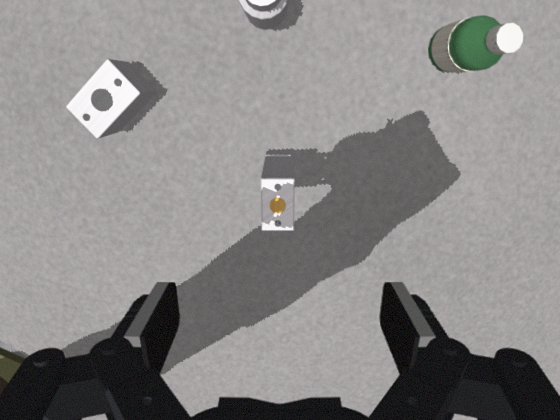

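The wrist view shows the cartridge top centred at (278,204), lying square between the jaws. That puts it at (488.4, -254.4) with its axis at 25.2°, a 40.3 x 23.9 outline and height 122, which match the given sizes. I'll descend so the TCP is at z≈89.

>>> carry_out([
  [-0.13,-0.06,4,0,0,0],
  [-0.13,-0.06,8,0,0,0],
  [-0.13,-0.06,11,0,0,0],
  [-0.13,-0.06,13,0,0,0],
  [-0.13,-0.06,14.1,0,0,-0.2],
  [-0.13,-0.06,14.1,0,0,-0.2],
  [-0.13,-0.06,14.1,0,0,-0.2],
])

```text
t: 1.62
position: [488.6, -254.2, 89.9]
orientation: [179.9, 0.1, -64.6]
contact_force: [0.3, 0.4, 0.9]
grip_width: 84.9
```

>>> carry_out([
  [0,0,0,0,0,0],
  [0,0,0,0,0,0],
  [0,0,0,0,0,0],
  [0,0,0,0,0,0],
  [0,0,0,0,0,0],
  [0,0,0,0,0,0],
  [0,0,0,0,0,0],
  [0,0,0,0,0,0],
], fingers=1.8)

```text
t: 2.28
position: [489.2, -254.5, 90.6]
orientation: [180.0, -0.0, -64.6]
contact_force: [-0.7, 0.3, 5.9]
grip_width: 23.4
```

```bash
python3 - <<'E'
from h import *
s=snap('wrist','w2'); snap('side','s2');st=get_state(); print(st)
E
```

```text
{'t': 2.3833, 'joints': array([ 20.64073822,  46.23180167,   3.45423254, 109.40379898,
        -5.95505096,  24.53903959, -36.1594802 ]), 'dq': array([ 0.09026421, -0.00727266,  0.1170573 ,  0.04608544,  0.00849522,
       -0.06087185, -0.05089602]), 'tau': array([ 5.87512599e-02, -4.82886386e+01,  2.16846451e+00, -7.77002692e+00,
        2.23411998e-02, -1.34803620e-01, -4.25759557e-03]), 'position': array([ 489.17375145, -254.5061596 ,   90.648564  ]), 'orientation': array([ 1.79978133e+02, -1.18261634e-02, -6.46119542e+01]), 'contact_force': array([0.01619591, 0.598713  , 5.41397319]), 'moment': array([0.10133988, 0.07777236, 0.05691431]), 'grip_width': 23.278287392323577}
```

View pics/w2.png

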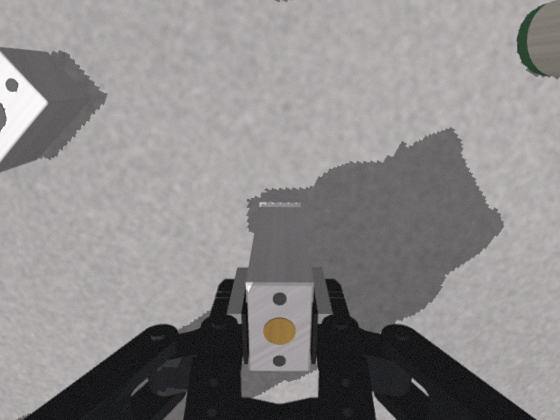

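The wrist view shows the cartridge held between the pads, with its orange centre dot at (279,330). Lifting now.

>>> carry_out([
  [0,0,-2,0,0,0],
  [0,0,-5,0,0,0],
  [0,0,-8,0,0,0],
  [0,0,-11,0,0,0],
  [0,0,-13,0,0,0],
  [0,0,-14,0,0,0],
  [0,0,-14,0,0,0],
])

```text
t: 2.97
position: [490.2, -255.0, 232.4]
orientation: [-179.9, -0.2, -64.6]
contact_force: [0.3, -0.9, -1.8]
grip_width: 23.1
```

```bash
python3 - <<'E'
from h import *
s=snap('wrist','w3'); snap('side','s3');st=get_state(); print(st['position'],st['orientation'],st['contact_force'],st['grip_width'])
for tag,pos,zt in(('w2',[489.17,-254.5,90.65],122),('w3',st['position'],122+st['position'][2]-90.65)):
    s=load(tag); P=cloud(s); m=(np.abs(P[...,2]-zt)<4)&(np.hypot(P[...,0]-pos[0],P[...,1]-pos[1])<40)
    hsv=cv2.cvtColor(s['p'],cv2.COLOR_RGB2HSV); o=cv2.inRange(hsv,(10,90,60),(30,255,255)); o[:,:150]=0;o[:,400:]=0;o[:250]=0
    c=cv2.moments(o,True); uv=[c['m10']/c['m00'],c['m01']/c['m00']]; X=onplane(s,[uv],zt)[0]
    d=Ro.from_euler('xyz',[180,0,-64.6],degrees=True).inv().apply(X-np.array(pos)); print(tag,uv,X,'in tool',d)
    print(cv2.minAreaRect(P[m][:,:2].astype(np.float32)), np.nanmean(P[m],0), m.sum())
E
```

```text
[ 488.53472822 -254.00094774  229.61379573] [ 1.79913572e+02  7.17704743e-02 -6.45991543e+01] [ 0.37483718  0.6439133  -2.36389005] 23.160104693357923
w2 [279.0327380952381, 330.8482142857143] [ 488.00685962 -254.02996846  122.        ] in tool [ -0.92350786   0.84909271 -31.35      ]
((488.7217102050781, -253.91983032226562), (40.96646499633789, 50.6450309753418), 26.425739288330078) [ 491.47259732 -252.4398881   122.01007778] 6702
w3 [279.09417040358744, 330.7249626307922] [ 486.99790621 -255.35530703  260.96379573] in tool [  0.5642436    1.96919784 -31.35      ]
((489.5265808105469, -254.23666381835938), (41.12342071533203, 50.69844055175781), 25.691986083984375) [ 492.91974691 -252.50597929  263.18828988] 6796
```

View pics/s3.png

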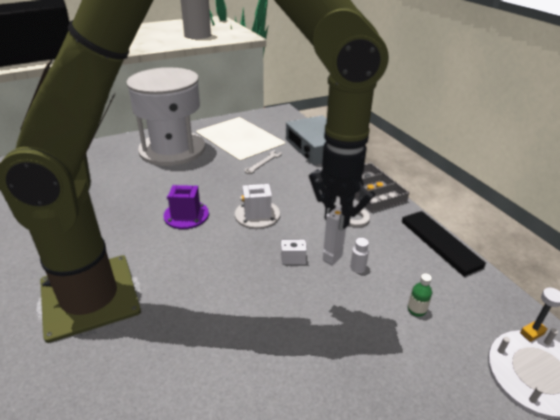

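View pics/w3.png

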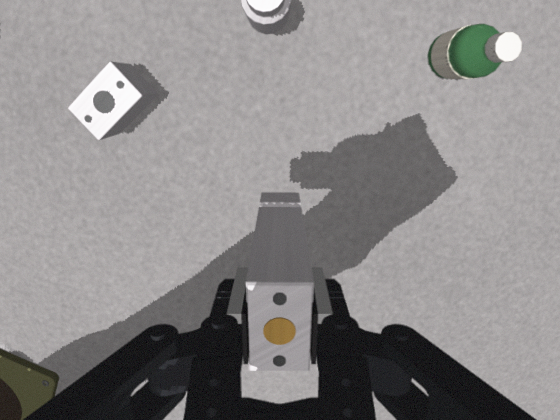

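```bash
python3 -c "
from h import *
print(goto([425,145,230],-107))"
```

```text
[-38.77, -11.38, -0.01, 0.11, 0.04, 42.4]
```

>>> carry_out([
  [-3,-1,0,0,0,5],
  [-7,-2,0,0,0,10],
  [-11,-3,0,0,0,15],
  [-15,-4,0,0,0,20],
  [-19,-5.5,0,0,0,25],
  [-23,-7,0,0,0,30],
  [-27,-8,0,0,0,35],
  [-31,-9,0,0,0,38],
  [-35,-10.3,0,0,0,40.5],
  [-37.5,-11.1,0,0,0,42.4],
])

```text
t: 3.9
position: [425.4, 136.3, 228.1]
orientation: [179.7, -0.1, -106.9]
contact_force: [0.0, 0.5, -1.6]
grip_width: 23.3
```

>>> carry_out([
  [0,0,0,0,0,0],
  [0,0,0,0,0,0],
  [0,0,0,0,0,0],
  [0,0,0,0,0,0],
])

```text
t: 4.23
position: [425.2, 134.4, 227.5]
orientation: [179.6, -0.2, -107.0]
contact_force: [-0.3, -0.6, -0.8]
grip_width: 22.6
```

```bash
python3 - <<'E'
from h import *
for i in range(3): st=get_state(); print(st['position'],st['orientation'],st['contact_force'],st['joints'])
s=snap('wrist','w4'); st=get_state();print(st['position'],st['orientation'],st['grip_width'])
E
```

```text
[425.245832   134.35005821 227.49248621] [ 179.62616647   -0.226384   -107.01135941] [-0.30606974 -0.5662049  -0.81475497] [ -38.2511373    28.81649138   22.68573682  120.22460388  -19.0605588
   34.80698173 -109.22704058]
[425.245832   134.35005821 227.49248621] [ 179.62616647   -0.226384   -107.01135941] [-0.30606974 -0.5662049  -0.81475497] [ -38.2511373    28.81649138   22.68573682  120.22460388  -19.0605588
   34.80698173 -109.22704058]
[425.245832   134.35005821 227.49248621] [ 179.62616647   -0.226384   -107.01135941] [-0.30606974 -0.5662049  -0.81475497] [ -38.2511373    28.81649138   22.68573682  120.22460388  -19.0605588
   34.80698173 -109.22704058]
[425.46887305 134.30187145 227.71094781] [ 179.64543551   -0.19485838 -107.04772988] 23.211217796374587
```

View pics/w4.png

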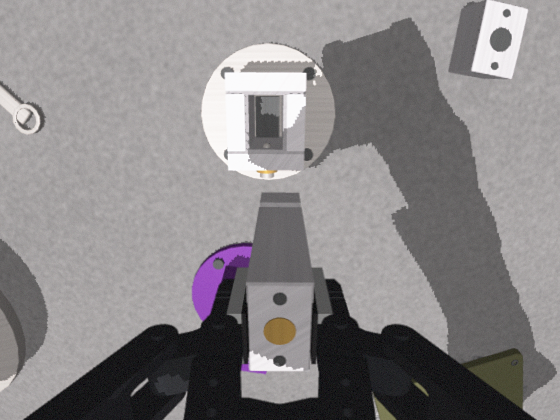

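The wrist view shows the holder's top at about (266,115), with the dark slot at (267,118) and the brass plug at (266,173) on the -x side.

```bash
python3 - <<'E'
from h import *
s=load('w4');P=cloud(s); m=np.abs(P[...,2]-86)<2.0; m[:,:180]=0;m[:,350:]=0;m[190:]=0;m[:50]=0
q=P[m]; r=cv2.minAreaRect(q[:,:2].astype(np.float32)); print('block',r,m.sum(),q.mean(0),np.percentile(q[:,2],[5,50,95]))
mm=m.astype(np.uint8); cs,h=cv2.findContours(mm,cv2.RETR_CCOMP,cv2.CHAIN_APPROX_NONE)
for c,hh in zip(cs,h[0]):
    if cv2.contourArea(c)>300:
        X=onplane(s,c[:,0],86); print('contour',hh[3],cv2.contourArea(c),cv2.boundingRect(c),cv2.minAreaRect(X[:,:2].astype(np.float32)))
cv2.imwrite('pics/w4c.png',cv2.resize(np.hstack([s['p'][50:190,190:345,::-1],np.repeat(mm[50:190,190:345,None]*255,3,2)]),None,fx=2.5,fy=2.5,interpolation=cv2.INTER_NEAREST))
E
```

```text
block ((481.6944885253906, 128.45034790039062), (60.77971267700195, 74.30831909179688), 72.4568099975586) 5443 [482.96988616 127.95201597  85.96006109] [84.59919967 85.99050043 87.18566224]
contour -1 7486.5 (225, 72, 81, 99) ((481.7933044433594, 128.35330200195312), (60.5952033996582, 74.12049865722656), 72.55735778808594)
contour 3 2223.0 (244, 91, 43, 63) ((481.7769775390625, 128.36581420898438), (31.702402114868164, 46.854103088378906), 72.49783325195312)
```

View pics/w4c.png

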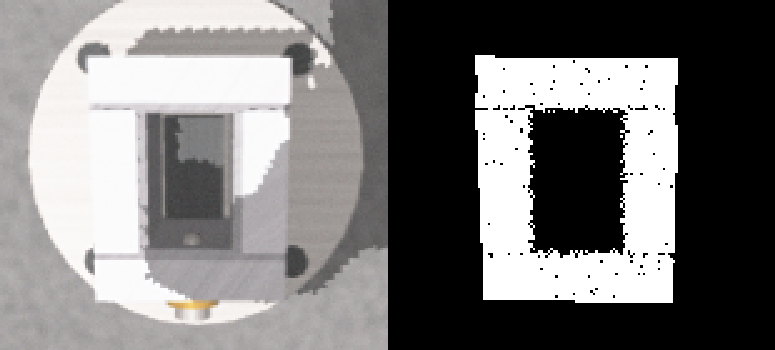

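```bash
python3 - <<'E'
from h import *
s=load('w4'); pos=np.array([425.35,134.33,227.6]); R=Ro.from_euler('xyz',[179.64,-.2,-107.03],degrees=True)
hsv=cv2.cvtColor(s['p'],cv2.COLOR_RGB2HSV); o=cv2.inRange(hsv,(10,90,60),(30,255,255)); o[:,:200]=0;o[:,360:]=0;o[:280]=0
c=cv2.moments(o,True); uv=[c['m10']/c['m00'],c['m01']/c['m00']]; X=onplane(s,[uv],pos[2]+31.35)[0]
print(uv,X,R.inv().apply(X-pos))
# same by depth, and the foot front lower edge
P=cloud(s); ys,xs=np.nonzero(o); q=P[ys,xs]; q=np.nanmedian(q,0); print('dot depth',q,R.inv().apply(q-pos))
for u,v in((262,196),(280,196),(298,196),(280,203),(280,208),(280,240),(262,240)): print(u,v,R.inv().apply(P[v,u]-pos).round(1))
print(goto([481.8,128.4,205],-107.5))
E
```

```text
[279.2994100294985, 330.834808259587] [424.38264244 135.52644394 258.95      ] [ -0.75123224   1.47231488 -31.34418124]
dot depth [424.79162171 135.44099354 259.56642098] [ -0.78715549   1.06012474 -31.96333344]
262 196 [-11.3 -18.8  72.8]
280 196 [ -0.2 -19.1  71.8]
298 196 [ 11.  -18.4  74.1]
280 203 [ -0.2 -18.   61.2]
280 208 [ -0.3 -18.7  50.3]
280 240 [ -0.4 -18.6   6.2]
262 240 [ -8.4 -18.9   5.7]
[-1.09, -5.57, 2.23, 0.35, -0.2, 0.45]
```

>>> carry_out([
  [-0.5,-3,0,0.35,-0.2,0.45],
  [-1.05,-5.7,0,0.35,-0.2,0.45],
  [-1.05,-5.7,1.5,0.35,-0.2,0.45],
  [-1.05,-5.7,3.2,0.35,-0.2,0.45],
  [-1.05,-5.7,3.2,0.35,-0.2,0.45],
  [-1.05,-5.7,3.2,0.35,-0.2,0.45],
  [-1.05,-5.7,3.2,0.35,-0.2,0.45],
  [-1.05,-5.7,3.2,0.35,-0.2,0.45],
])

```text
t: 4.95
position: [483.3, 127.2, 196.2]
orientation: [-179.9, 0.0, -107.5]
contact_force: [-0.3, 0.0, -1.3]
grip_width: 23.1
```

```bash
python3 - <<'E'
from h import *
s=snap('wrist','w5'); snap('side','s5'); sc=snap('scene','c5'); st=get_state();print(st['position'],st['orientation'],st['grip_width'],st['contact_force'],st['moment'])
d=Ro.from_euler('xyz',st['orientation'],degrees=True).apply([-.4,1.2,0]); print('cart centre',st['position']+d)
a=load('side0')
b=load('s5')['p'][150:250,200:320,::-1];c=sc['p'][130:250,260:380,::-1]
cv2.imwrite('pics/v5.png',np.hstack([cv2.resize(b,(396,330),interpolation=2),cv2.resize(c,(330,330),interpolation=2)]))
E
```

```text
[483.13516371 127.69337696 196.03799391] [-1.79943045e+02  5.38539689e-02 -1.07492244e+02] 23.237568883215715 [ 0.32087354 -0.03660721 -1.57868909] [-0.03507665  0.02568454  0.01800332]
cart centre [482.11088606 128.43557277 196.03717701]
```

View pics/w5.png

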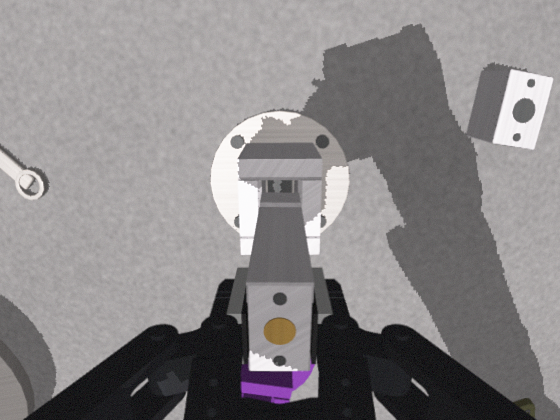

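View pics/v5.png

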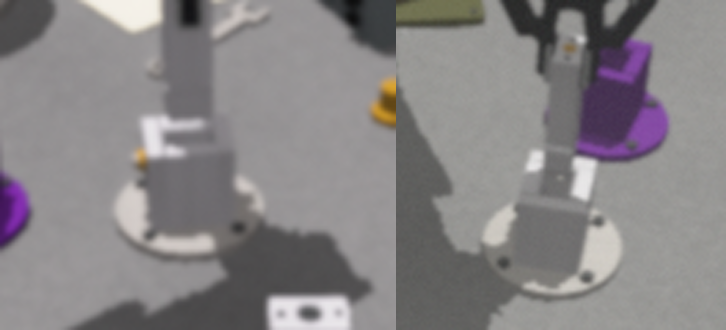

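The cartridge sits squarely above the slot, within about 0.3 mm by calculation, and its foot is at about z 105. I'll lower it to just above the rim and then feel down.

>>> carry_out([
  [0,0,0.4,0,0,0],
  [0,0,0.9,0,0,0],
  [0,0,1.5,0,0,0],
  [0,0,1.5,0,0,0],
  [0,0,1.5,0,0,0],
])

```text
t: 5.52
position: [482.6, 127.6, 180.4]
orientation: [180.0, 0.0, -107.5]
contact_force: [-0.1, -0.5, -1.6]
grip_width: 23.3
```

>>> carry_out([
  [0,0,0.1,0,0,0],
  [0,0,0.2,0,0,0],
  [0,0,0.3,0,0,0],
  [0,0,0.3,0,0,0],
])

```text
t: 5.85
position: [482.6, 127.6, 177.3]
orientation: [180.0, -0.0, -107.5]
contact_force: [-0.5, 0.1, -1.2]
grip_width: 23.3
```

>>> carry_out([
  [0,0,0.1,0,0,0],
  [0,0,0.2,0,0,0],
  [0,0,0.3,0,0,0],
  [0,0,0.3,0,0,0],
])

```text
t: 6.18
position: [482.5, 127.6, 174.1]
orientation: [180.0, -0.0, -107.5]
contact_force: [-0.2, 0.5, -1.6]
grip_width: 23.0
```

>>> carry_out([
  [0,0,0.1,0,0,0],
  [0,0,0.2,0,0,0],
  [0,0,0.3,0,0,0],
  [0,0,0.3,0,0,0],
])

```text
t: 6.52
position: [482.4, 127.6, 170.9]
orientation: [180.0, -0.0, -107.5]
contact_force: [0.8, -0.8, -1.8]
grip_width: 23.2
```

>>> carry_out([
  [0,0,0.1,0,0,0],
  [0,0,0.2,0,0,0],
  [0,0,0.3,0,0,0],
  [0,0,0.3,0,0,0],
])

```text
t: 6.85
position: [482.2, 127.5, 167.7]
orientation: [179.9, -0.0, -107.5]
contact_force: [-0.4, -0.7, -1.9]
grip_width: 23.4
```

>>> carry_out([
  [0,0,0.1,0,0,0],
  [0,0,0.2,0,0,0],
  [0,0,0.3,0,0,0],
  [0,0,0.3,0,0,0],
])

```text
t: 7.18
position: [482.2, 127.6, 164.5]
orientation: [179.9, -0.0, -107.5]
contact_force: [-0.1, -0.1, -1.8]
grip_width: 22.9
```

>>> carry_out([
  [-0.01,-0.05,0.1,0,0,0],
  [-0.01,-0.05,0.2,0,0,0],
  [-0.01,-0.05,0.3,0,0,0],
  [-0.01,-0.05,0.3,0,0,0],
])

```text
t: 7.52
position: [482.5, 127.5, 161.3]
orientation: [179.9, -0.1, -107.5]
contact_force: [-0.3, -0.2, -1.6]
grip_width: 23.2
```

>>> carry_out([
  [0,-0.01,0.1,0,0,0],
  [0,-0.01,0.2,0,0,0],
  [0,-0.01,0.3,0,0,0],
  [0,-0.01,0.3,0,0,0],
])

```text
t: 7.85
position: [483.1, 127.3, 158.3]
orientation: [179.9, -0.0, -107.5]
contact_force: [1.4, -0.8, -1.9]
grip_width: 23.5
```

>>> carry_out([
  [0,-0.01,0.1,0,0,0],
  [0,-0.01,0.2,0,0,0],
  [0,-0.01,0.2,0,0,0],
])

```text
t: 8.1
position: [483.4, 127.3, 156.4]
orientation: [180.0, -0.0, -107.5]
contact_force: [0.2, -0.6, 0.2]
grip_width: 23.3
```

The +x shove and the rise in Fz at foot z≈66 look like first contact with the ball. That would put home at about TCP z 121-122. Continuing in small steps.

>>> carry_out([
  [0,0,0.1,0,0,0],
  [0,0,0.2,0,0,0],
  [0,0,0.2,0,0,0],
])

```text
t: 8.35
position: [483.4, 127.4, 154.2]
orientation: [180.0, -0.0, -107.5]
contact_force: [0.6, -1.0, -1.2]
grip_width: 23.4
```

>>> carry_out([
  [0,0,0.1,0,0,0],
  [0,0,0.2,0,0,0],
  [0,0,0.2,0,0,0],
])

```text
t: 8.6
position: [483.4, 127.5, 151.9]
orientation: [180.0, -0.0, -107.5]
contact_force: [-0.2, 0.5, -3.3]
grip_width: 23.1
```

>>> carry_out([
  [0,0,0.1,0,0,0],
  [0,0,0.2,0,0,0],
  [0,0,0.2,0,0,0],
])

```text
t: 8.85
position: [483.4, 127.4, 149.6]
orientation: [180.0, -0.0, -107.5]
contact_force: [0.8, -0.7, -2.1]
grip_width: 23.2
```

>>> carry_out([
  [0,0,0.1,0,0,0],
  [0,0,0.2,0,0,0],
  [0,0,0.2,0,0,0],
])

```text
t: 9.1
position: [483.4, 127.5, 147.4]
orientation: [180.0, -0.0, -107.5]
contact_force: [0.9, 0.9, -2.5]
grip_width: 22.8
```

>>> carry_out([
  [0,0,0.1,0,0,0],
  [0,0,0.2,0,0,0],
  [0,0,0.2,0,0,0],
])

```text
t: 9.35
position: [483.3, 127.5, 145.1]
orientation: [180.0, -0.0, -107.5]
contact_force: [0.6, 0.3, -3.0]
grip_width: 23.4
```

>>> carry_out([
  [0,0,0.1,0,0,0],
  [0,0,0.2,0,0,0],
  [0,0,0.2,0,0,0],
])

```text
t: 9.6
position: [483.3, 127.5, 142.9]
orientation: [180.0, -0.1, -107.5]
contact_force: [1.5, -0.0, -2.6]
grip_width: 23.3
```

>>> carry_out([
  [0,0,0.1,0,0,0],
  [0,0,0.2,0,0,0],
  [0,0,0.2,0,0,0],
])

```text
t: 9.85
position: [483.3, 127.5, 140.7]
orientation: [180.0, -0.1, -107.5]
contact_force: [1.1, -0.7, -2.4]
grip_width: 23.3
```

>>> carry_out([
  [0,0,0.1,0,0,0],
  [0,0,0.2,0,0,0],
  [0,0,0.2,0,0,0],
])

```text
t: 10.1
position: [483.4, 127.5, 138.4]
orientation: [180.0, -0.1, -107.5]
contact_force: [1.8, -1.0, -2.5]
grip_width: 23.2
```

>>> carry_out([
  [0,0,0.1,0,0,0],
  [0,0,0.2,0,0,0],
  [0,0,0.2,0,0,0],
])

```text
t: 10.35
position: [483.3, 127.5, 136.2]
orientation: [180.0, -0.1, -107.5]
contact_force: [2.1, -0.3, -3.0]
grip_width: 23.2
```

>>> carry_out([
  [0,0,0.1,0,0,0],
  [0,0,0.2,0,0,0],
  [0,0,0.2,0,0,0],
])

```text
t: 10.6
position: [483.3, 127.5, 134.0]
orientation: [180.0, -0.1, -107.5]
contact_force: [1.9, -0.8, -3.2]
grip_width: 23.1
```

>>> carry_out([
  [0,0,0.1,0,0,0],
  [0,0,0.2,0,0,0],
  [0,0,0.2,0,0,0],
])

```text
t: 10.85
position: [483.3, 127.4, 131.6]
orientation: [180.0, -0.1, -107.5]
contact_force: [1.6, -0.9, -4.0]
grip_width: 23.0
```

>>> carry_out([
  [0,0,0.1,0,0,0],
  [0,0,0.2,0,0,0],
  [0,0,0.2,0,0,0],
])

```text
t: 11.1
position: [483.1, 127.4, 129.3]
orientation: [179.9, -0.1, -107.5]
contact_force: [1.8, -0.4, -4.2]
grip_width: 23.3
```

```bash
python3 - <<'E'
from h import *
st=get_state();print(st['position'],st['contact_force'],st['moment'])
s=snap('side','s6');c=snap('scene','c6')
b=s['p'][150:250,200:320,::-1];c=c['p'][130:250,260:380,::-1]
cv2.imwrite('pics/v6.png',np.hstack([cv2.resize(b,(396,330),interpolation=2),cv2.resize(c,(330,330),interpolation=2)]))
E
```

```text
[483.10566233 127.43319929 129.26596189] [ 1.77950709 -0.44312135 -4.16753429] [-0.16776419 -0.56135074  0.0058895 ]
```

View pics/v6.png

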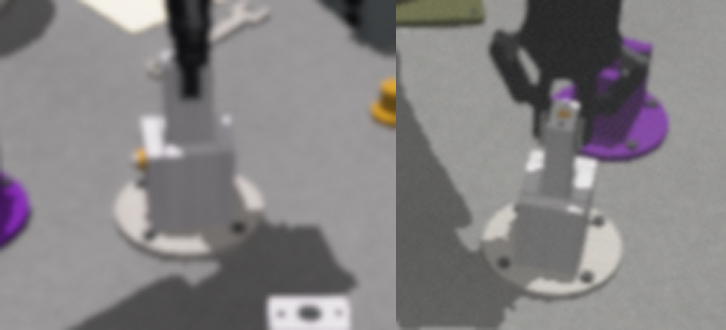

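>>> carry_out([
  [0,0,0.1,0,0,0],
  [0,0,0.1,0,0,0],
])

```text
t: 11.37
position: [483.0, 127.4, 128.5]
orientation: [179.9, -0.1, -107.5]
contact_force: [0.6, -0.4, 0.2]
grip_width: 23.1
```

>>> carry_out([
  [0,0,0.1,0,0,0],
  [0,0,0.1,0,0,0],
])

```text
t: 11.53
position: [483.1, 127.3, 128.4]
orientation: [179.9, -0.1, -107.5]
contact_force: [0.3, -1.1, 9.5]
grip_width: 23.2
```

>>> carry_out([
  [0,0,0.1,0,0,0],
  [0,0,0.1,0,0,0],
])

```text
t: 11.7
position: [483.1, 127.3, 128.4]
orientation: [179.9, -0.0, -107.5]
contact_force: [-0.2, -1.2, 10.3]
grip_width: 23.3
```

The cartridge has come to a hard stop at TCP z 128.4, foot about 37.8. A downward pull of -4 N came just before it, which fits the ball dropping into the notch and then the seat. I'll check by easing upward gently: a ball in the notch should resist.

>>> carry_out([
  [0,0,-0.05,0,0,0],
  [0,0,-0.05,0,0,0],
])

```text
t: 11.87
position: [483.1, 127.2, 129.1]
orientation: [180.0, -0.0, -107.5]
contact_force: [1.6, -0.5, -2.2]
grip_width: 23.0
```

>>> carry_out([
  [0,0,-0.05,0,0,0],
  [0,0,-0.05,0,0,0],
])

```text
t: 12.03
position: [483.2, 127.2, 129.4]
orientation: [180.0, -0.0, -107.5]
contact_force: [1.4, -1.1, -3.3]
grip_width: 23.3
```

>>> carry_out([
  [0,0,-0.08,0,0,0],
  [0,0,-0.08,0,0,0],
])

```text
t: 12.2
position: [483.2, 127.1, 129.9]
orientation: [180.0, -0.0, -107.5]
contact_force: [1.4, -0.8, -5.8]
grip_width: 22.9
```

Resistance grows to about 4 N net at 1.5 mm up, as a notch flank would give. The downward pull over the last 5 mm or so of the descent fits too. I'll reseat, then release.

>>> carry_out([
  [0,0,0.08,0,0,0],
  [0,0,0.12,0,0,0],
  [0,0,0.12,0,0,0],
])

```text
t: 12.45
position: [482.9, 127.2, 128.6]
orientation: [179.9, -0.0, -107.5]
contact_force: [0.8, -0.6, -2.4]
grip_width: 23.4
```

>>> carry_out([
  [0,0,0.04,0,0,0],
  [0,0,0.04,0,0,0],
])

```text
t: 12.62
position: [482.9, 127.2, 128.5]
orientation: [179.9, -0.0, -107.5]
contact_force: [0.6, -0.2, 1.1]
grip_width: 23.3
```

>>> carry_out([
  [0,0,0,0,0,0],
  [0,0,0,0,0,0],
  [0,0,0,0,0,0],
  [0,0,0,0,0,0],
  [0,0,0,0,0,0],
  [0,0,0,0,0,0],
], fingers=7)

```text
t: 13.12
position: [482.7, 127.2, 128.5]
orientation: [179.9, -0.0, -107.5]
contact_force: [-0.2, 0.6, -0.5]
grip_width: 69.9
```

>>> carry_out([
  [0,0,-2,0,0,0],
  [0,0,-4,0,0,0],
  [0,0,-7,0,0,0],
  [0,0,-10,0,0,0],
  [0,0,-12,0,0,0],
  [0,0,-12,0,0,0],
  [0,0,-12,0,0,0],
])

```text
t: 13.7
position: [483.4, 127.5, 249.3]
orientation: [-180.0, 0.1, -107.5]
contact_force: [-0.9, 0.6, -0.6]
grip_width: 70.1
```

```bash
python3 - <<'E'
from h import *
st=get_state();print(st['t'],st['position'],st['contact_force'],st['grip_width'])
w=snap('wrist','w7');s=snap('side','s7');c=snap('scene','c7')
for n,x in(('w',w),('s',s),('c',c)):
    P=cloud(x); m=(P[...,2]>120)&(P[...,2]<175)&(np.hypot(P[...,0]-482,P[...,1]-128)<35)
    q=P[m]; zt=np.percentile(q[:,2],90); q=q[np.abs(q[:,2]-zt)<4]; print(n,zt,np.median(q[:,2]),cv2.minAreaRect(q[:,:2].astype(np.float32)))
cv2.imwrite('pics/v7.png',np.hstack([cv2.resize(s['p'][150:250,200:320,::-1],(396,330),interpolation=2),cv2.resize(c['p'][130:250,260:380,::-1],(330,330),interpolation=2)]))
E
```

```text
13.7 [483.41255272 127.45975121 249.30248655] [-0.9047207   0.62997682 -0.64136306] 70.1133960079603
w 160.79478554814506 159.95399657541395 ((482.6734313964844, 127.5357894897461), (23.743270874023438, 40.075931549072266), 73.23511505126953)
s 158.92493187218392 158.46983730668998 ((482.07757568359375, 123.82005310058594), (28.48293113708496, 38.99909973144531), 74.43030548095703)
c 161.1206740157487 160.40770391880477 ((482.79327392578125, 128.23692321777344), (23.96552276611328, 42.61585998535156), 72.83068084716797)
```

View pics/v7.png

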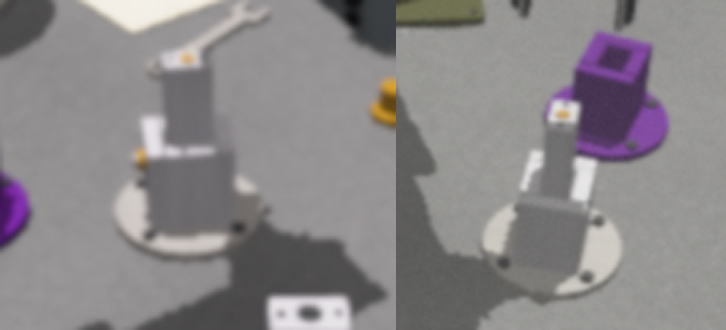

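View pics/w7.png

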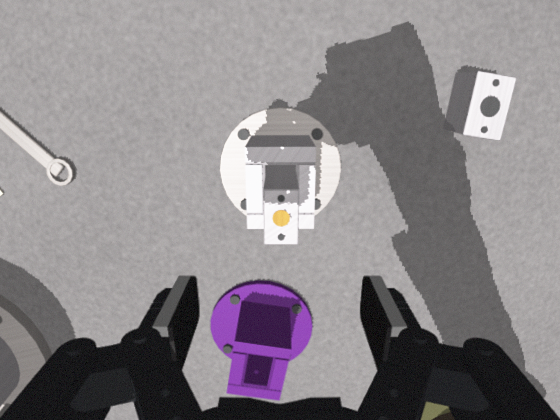

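The last pictures show the cartridge standing upright in the grey holder, with its dot at (281,218) in the wrist view. Its top is at z≈160, so the underside is at about 38 mm, and the gripper is clear. Handing in.

```bash
python3 -c "
from h import *
print(hand_in())"
```

```text
the job is handed in; nothing more can be done
None
```

I gripped the cartridge across its 24 mm width, felt it down into the grey holder to a hard stop at the click, reseated it, let go and backed off. I handed in at about 14 s of the 72 s; `hand_in` reports no verdict.

**What supports the click:**
- **Ball contact:** a sideways shove and a small rise in vertical force came with the foot about 66–70 mm above the holder's origin. That fits the ball riding up the tapered foot for a home of about 38 mm.
- **Drop into the notch:** over the last 5 mm or so the vertical force turned to a slight downward pull of about 2.5 N net of the cartridge's weight. A hard stop followed at about 38 mm.
- **Hold:** easing it up 1.5 mm met growing resistance of about 4 N net, and it reseated at the same height.

**Force:** the highest vertical reading was about 10 N, or 12 N with the cartridge's weight added back. Readings came only at the end of each move, so short peaks in between were not seen.

**Final position:** in the wrist and scene pictures the top stands at 160–161 mm. The underside is therefore about 38 mm above the holder's origin, under the 42.8 mm limit. It is within about 1.3 mm of the slot's middle, and the gripper is clear.

**Disagreements and gaps:**
- The side camera placed the cartridge about 4 mm off in y and 1.5 mm low. It had placed the holder a similar 4 mm off at the start, so I trusted the wrist and scene cameras.
- The ball's joint value was never read; the click is inferred from the forces and heights.
- I did not re-measure the bystanders, but the arm's path stayed clear of them and I felt no contact.

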